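# Lay the breakfast egg tray

### The arm

A 7-joint arm with a two-finger parallel gripper is mounted at the origin on a cart in front of the work surface, level with it; the furniture and walls round the work are solid. World frame = base frame: x ahead of the robot, y to its left, z up, the work surface at z = 0. Lengths are in m, angles in rad, forces in N, time in s.
With the tool pointing down it reaches from about 0.4 to 0.85 m from the base axis. Payload 6.9 kg.
Tool frame: the origin (TCP) lies midway between the tips of the shut fingers; the grasp point (between the pads) lies behind it (ctrl.pinch_z is the z of the grasp point in the tool frame, in m); z points along the fingers, y is the line along which they close (so a half turn about z gives the same grasp; the last joint's range is limited). The gripper opens to 85 mm and grips with 20 to 120 N. Pads are 22 mm wide; open, the fingers measure 114 mm over their backs; the gripper's body (76 mm by 85 mm) begins 54 mm behind the grasp point. The pads swing forward as they close: fully open they stand 13 mm farther back than shut.
Start: joints at [1.419, 0.507, -0.238, 1.5, 0.126, 1.149, -0.155], TCP at [0.159, -0.604, 0.231] pointing down, gripper open.
Joint ranges: [-3.08, 3.08], [-0.24, 2.05], [-1.43, 1.35], [0, 2.5], [-1.52, 4.66], [0.17, 1.96], [-2.89, 2.89]. Speed limits (rad/s): [2.39, 2.39, 3.14, 3.14, 3.14, 3.14, 3.14].

### API

Orientations are given as a unit quaternion [w, x, y, z].
In Python, from station import ctrl, get_state, vision, ticket, models gives the robot as it stands. Calls block until the motion is done:
- ctrl.movep(position, orientation): joint-space move of the TCP to a pose.
- ctrl.movel(position, frame=None, max_speed=0.15): straight line of the TCP; frame=None keeps the orientation; max_speed is the mean speed in m/s.
- ctrl.set_joints(angles): joint-space move.
- ctrl.ungrasp() and ctrl.close_gripper(force=None): open the fingers fully, or close them until they stop; force is the grip in N (None keeps the last).
- ctrl.pause(seconds).
- ctrl.ik(position, orientation): joint angles nearest the present ones, or None.
- get_state(): the state.
- vision.grab_frame(name): name is "scene" or "top" or "wrist"; returns (picture, depth): 480x640x3 uint8, blue, green, red; 480x640 float32, m along the optical axis (not along the pixel's ray), 0 where there is no reading.
- vision.camera_info(name): a dict with "mtx" (3x3 intrinsics, pixels), "R" (3x3) and "t" (3): a world point X has camera coordinates R X + t; the wrist camera has in their place "hand_eye" (4x4, takes a point from camera to tool coordinates, whose origin is the TCP and whose axes are the flange's). Camera axes: x right, y down, z forward; pixel columns grow to the right and rows downward; lengths in m; the calibration is good to about 2 mm. The wrist camera is an equidistant fisheye: a pixel r from the principal point sees the ray r / f radians off the axis. A picture is of the moment at which its call begins: read the wrist's pose just before it. camera_info takes no time and is no camera call.
A pose or a line that the arm cannot do raises ctrl.Unreachable and nothing moves.
- ticket.close_job(): hands the job in; it is judged then, once.
Trained networks look in the newest picture that a camera, given by its name, has taken for a name from the list of things; names that differ only in an ending like _2 or _b are one class to them, and where a whole thing is asked for, a point or a joint stands for the part that bears it (a point fixed in the world has none). Each returns a list of dicts, best first, with "p" (0 to 1); they miss things now and then, are a little off and sometimes report something else, mostly with a low value. They report only what shows in the picture. A call takes as long as a camera call. They do not tell look-alikes from the thing itself.
- models.recognise(camera, target): "point" ([column, row] in pixels, amid what is visible of it).
- models.masks_of(camera, target): "mask" (480x640 bool, what is visible of it) and "point" ([column, row] in pixels, amid what is visible of it).
The state is a dict: "time": time; "qpos": joint angles; "qd": joint speeds; "tau": joint torques, N m; "tcp_pos": TCP position; "eef_rot": TCP orientation; "contact_force": force on the tool from outside, world axes, zero at the start; "wrist_torque": the same for the moment, N m; "width": finger opening in m; "gripper_force": force on a finger pad.
Only numpy, scipy, OpenCV 4.12 (cv2) and the standard library are available. Lean on these libraries where they do the work, as an engineer would, in place of code of your own. Each camera call takes 0.05 s, during which the arm holds its last target. There are 200 camera calls.

### The job

Lay the breakfast tray for a guest sitting on the robot's side of it. First stand the blue egg cup, still empty, in the middle of the plate, and only then set the brown boiled egg in it (an egg rolls out of a cup that is carried about; leave the white one, which is raw, in the rack). Lay the spoon on the tray to the right of the plate, level with its middle and about 2 cm clear of its rim, parallel to the tray's short sides, handle toward the guest and bowl away. Stand the red cup to the right of the spoon's bowl, so that the spoon lies between plate and cup, and the salt shaker to the left of the plate, level with its middle, each about 2 cm clear of its neighbour.

Things in the scene. Friction and masses are not known exactly. Their poses are not given: they have to be found in the camera images.
- tray: beech serving tray with a grey non-slip mat, 220 (x) x 420 (y) mm outside, fixed. Origin: middle of its underside. Mat top 8 mm above it; inside 200 x 400 mm; near and far walls 22 mm high, left and right ones 44 mm with a hand slot. x points away from the guest (the near wall, on the robot's side, is at -x), y to the guest's left, z up
- plate: round white plate, 150 mm across, 16 mm high, standing on the tray's mat and held there (it does not move). Origin: middle of its underside, on the mat. Its flat inner floor, about 90 mm across, lies 5 mm above the origin; from there it rises to the rim. Its axes are parallel to the tray's. (Room: from world x = 0.585 m back, right of y = 0.2, a wall shelf hangs at z = 0.66 m)
- egg_cup: loose blue egg cup, 60 mm high, 110 g: foot 46 mm across, thin stem, bowl 45 mm across outside at the rim, 37 mm inside, 25 mm deep. Origin: middle of the foot's underside, z up; grip the bowl from above across its outside, 40 to 55 mm above the origin. An egg standing in it has its centre about 71 mm above the cup's origin
- egg_brown: loose brown boiled egg, the one to serve: 44 mm across at its widest (3 mm above its centre), 57 mm high, 60 g, blunt end up in a hole of the rack. Origin: its centre, z toward the blunt end. Grip it from above with the fingertips less than 10 mm below its centre, to stay clear of the rack's top and of the egg cup's rim
- egg_white: white raw egg of the same size in another hole of the same rack; to be left there. Origin: its centre
- egg_rack: oak egg rack, 180 (x) x 74 (y) x 34 mm, fixed to the worktop, with three holes of 36 mm in a row along its x axis, 56 mm apart. Origin: middle of its underside
- spoon: loose steel egg spoon, 130 mm long, 40 g, lying face up. Origin: middle of its length, on the surface under it. x points from the handle to the bowl, z up; bowl tip at x = +65 mm, handle end at -67 mm. Round bowl 30 mm across, 10 mm high. Straight handle (x -48 to +26 mm) 8 mm wide, 6 to 11 mm above the surface; balance point near x = +10 mm
- red_cup: loose red enamel beaker without handle, empty, 64 mm across at the rim, 56 mm at the foot, 73 mm high, 200 g. Origin: middle of its underside, z up
- shaker: loose salt shaker, clear glass with a grey domed top, 44 mm across, 90 mm high (the glass to 70 mm, the top narrower: 34 mm), 100 g. Origin: middle of its underside, z up
There are look-alikes about, which are no part of the job. What is shaped like the egg_brown but green is not meant.

How it is judged:
By the outcome, as a careful person would: the job done as asked, in the order asked, and still so for the second after the job is handed in, with the robot touching nothing.
It also fails if it takes over 131 s, if anything falls off the work surface, if the arm or the gripper's body presses on something with over 40 N, if the wrist force passes 120 N, or if a joint passes its speed limit or range.

## Working session

There is one attempt and no reset: what is moved stays moved. The work goes in short steps, each a Python script; the robot and the scene stay as the last script left them, time stands still between calls to the robot, and variables do not carry over. Pictures are saved under pics/ and viewed, at most 14 in all, crops included, and the job is handed in when it is done.

```bash
ls; mkdir -p pics; python3 - <<'E'
from station import ctrl,get_state,vision
import cv2,numpy as np
np.set_printoptions(precision=4,suppress=True)
print(ctrl.pinch_z,get_state())
for n in("scene","top"):
    im,d=vision.grab_frame(n);cv2.imwrite(f"pics/{n}0.png",im);print(n,vision.camera_info(n),(d>0).mean())
print(vision.camera_info("wrist"))
E
```

```text
pics
-0.0187 {'time': 0.0, 'qpos': array([ 1.4185,  0.5083, -0.2375,  1.5011,  0.1257,  1.1489, -0.1548]), 'qd': array([ 0.0005,  0.0004,  0.0009, -0.0009, -0.0001,  0.0017,  0.0009]), 'tau': array([  0.0013, -62.0591,  -2.1864, -24.9648,   0.0126,   0.0122,
        -0.    ]), 'tcp_pos': array([ 0.1591, -0.6039,  0.2304]), 'eef_rot': array([-0.0009,  0.9917,  0.1285, -0.0001]), 'contact_force': array([-0.1999,  0.3997, -0.475 ]), 'wrist_torque': array([ 0.0284,  0.0545, -0.0288]), 'gripper_force': 0.0, 'width': 0.08553420074006567}
scene {'mtx': array([[439.9401,   0.    , 327.5019],
       [  0.    , 439.9401, 239.7787],
       [  0.    ,   0.    ,   1.    ]]), 'R': array([[-0.5771, -0.8167,  0.0003],
       [-0.499 ,  0.3523, -0.7917],
       [ 0.6465, -0.457 , -0.6108]]), 't': array([0.3369, 0.2982, 0.8851])} 0.9960807291666667
top {'mtx': array([[493.7635,   0.    , 324.9224],
       [  0.    , 493.7635, 234.2713],
       [  0.    ,   0.    ,   1.    ]]), 'R': array([[-0.0188, -0.9998, -0.0039],
       [-0.9835,  0.0192, -0.1799],
       [ 0.1799,  0.0004, -0.9837]]), 't': array([0.0624, 0.51  , 1.3053])} 0.9957975260416667
{'mtx': array([[371.6483,   0.    , 317.6387],
       [  0.    , 371.6483, 242.4668],
       [  0.    ,   0.    ,   1.    ]]), 'hand_eye': array([[ 0.0022, -0.9484, -0.3171,  0.0817],
       [ 1.    ,  0.002 ,  0.001 ,  0.0007],
       [-0.0003, -0.3171,  0.9484, -0.1418],
       [ 0.    ,  0.    ,  0.    ,  1.    ]])}
```

View pics/scene0.png

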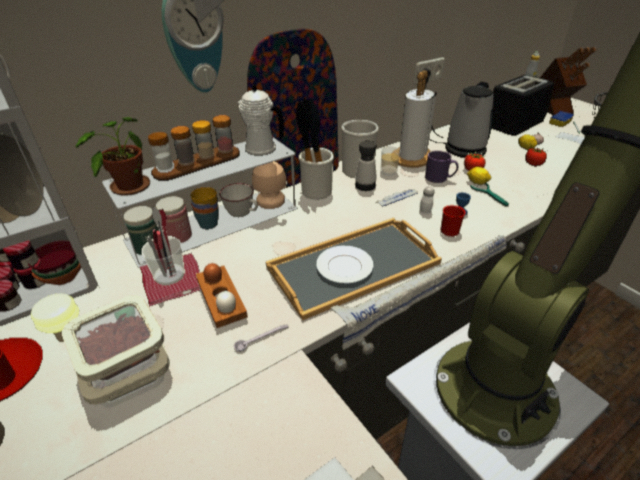

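View pics/top0.png

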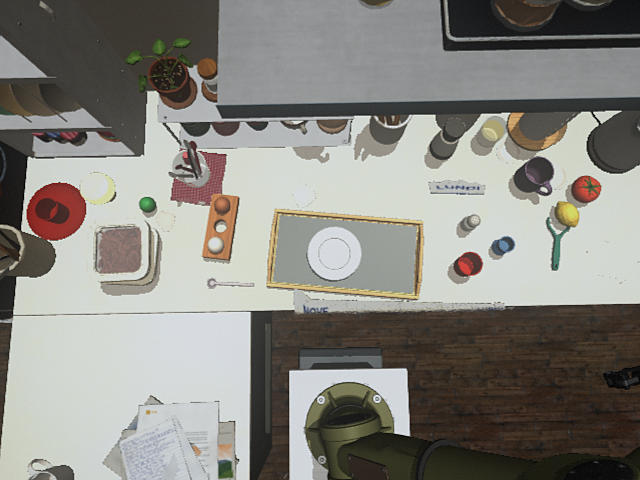

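The pictures show: tray centre about (345,254) in top, with the plate at (334,253); rack with brown egg (222,204) and white egg (217,243); spoon (230,283) with its bowl at left; red cup (468,264), blue egg cup (503,245), shaker (471,222). The green egg at (148,204) is a decoy.

```bash
cat > h.py <<'E'
import numpy as np,cv2
from station import ctrl,get_state,vision,ticket,models
np.set_printoptions(precision=4,suppress=True)
def cloud(cam,d,m):
    ci=vision.camera_info(cam);K=ci["mtx"];v,u=np.nonzero(m&(d>0));z=d[v,u]
    P=np.c_[(u-K[0,2])*z/K[0,0],(v-K[1,2])*z/K[1,1],z]
    return (P-ci["t"])@ci["R"]
E
python3 - <<'E'
from h import *
import pickle
out={}
for cam in("top","scene"):
    im,d=vision.grab_frame(cam)
    for t in("tray","plate","egg_cup","egg_brown","egg_white","egg_rack","spoon","red_cup","shaker"):
        for r in models.masks_of(cam,t)[:3]:
            if r["p"]<.3: continue
            m=r["mask"];P=cloud(cam,d,m);out.setdefault((cam,t),[]).append((r["p"],P))
            lo,hi=np.percentile(P,[3,97],axis=0)
            zt=hi[2];T=P[P[:,2]>zt-.012]
            c=im[m].mean(0).astype(int)
            print(cam,t,"%.2f"%r["p"],np.round(r["point"]).astype(int),"n",m.sum(),"lo",lo,"hi",hi,"mid",(lo+hi)/2,"topmid",(T.min(0)+T.max(0))[:2]/2,"bgr",c)
pickle.dump(out,open("clouds.pkl","wb"))
E
```

```text
top tray 0.72 [362 255] n 9920 lo [ 0.3505 -0.2018  0.002 ] hi [0.5725 0.1989 0.0394] mid [ 0.4615 -0.0015  0.0207] topmid [ 0.4635 -0.0017] bgr [138 155 157]
top plate 0.61 [334 256] n 2159 lo [ 0.3991 -0.0334  0.0086] hi [0.5249 0.0926 0.0254] mid [0.462  0.0296 0.017 ] topmid [0.4631 0.0297] bgr [219 215 211]
top egg_cup 0.90 [500 242] n 323 lo [ 0.4529 -0.4527  0.0027] hi [ 0.4922 -0.4139  0.0629] mid [ 0.4725 -0.4333  0.0328] topmid [ 0.4731 -0.4341] bgr [110  96  80]
top egg_brown 0.79 [144 203] n 175 lo [0.5888 0.53   0.0313] hi [0.6224 0.5605 0.0566] mid [0.6056 0.5453 0.044 ] topmid [0.6072 0.5474] bgr [ 74 124  69]
top egg_brown 0.45 [220 208] n 201 lo [0.5789 0.3173 0.0505] hi [0.6146 0.3526 0.0759] mid [0.5968 0.335  0.0632] topmid [0.5986 0.3357] bgr [ 72  96 144]
top egg_white 0.72 [214 246] n 210 lo [0.4686 0.3324 0.0513] hi [0.5042 0.3683 0.0755] mid [0.4864 0.3503 0.0634] topmid [0.488  0.3529] bgr [172 184 187]
top egg_rack 0.91 [227 224] n 1269 lo [0.4556 0.302  0.018 ] hi [0.6282 0.3847 0.0385] mid [0.5419 0.3434 0.0282] topmid [0.5422 0.3439] bgr [ 83 121 172]
to
[... 1510 characters left out ...]
d [0.3879 0.3238 0.006 ] topmid [0.3878 0.3219] bgr [152 156 165]
scene spoon 0.68 [213 268] n 294 lo [0.5777 0.3216 0.035 ] hi [0.6062 0.3588 0.073 ] mid [0.5919 0.3402 0.054 ] topmid [0.5946 0.3391] bgr [ 39  70 121]
scene red_cup 0.72 [454 217] n 626 lo [ 0.3912 -0.3598  0.0017] hi [ 0.4511 -0.2978  0.071 ] mid [ 0.4211 -0.3288  0.0364] topmid [ 0.4209 -0.3285] bgr [17 23 90]
scene shaker 0.84 [429 202] n 273 lo [ 0.517  -0.3481  0.0048] hi [ 0.5441 -0.3235  0.0857] mid [ 0.5305 -0.3358  0.0453] topmid [ 0.5307 -0.3372] bgr [107 119 124]
scene shaker 0.69 [228 301] n 326 lo [0.4669 0.3374 0.0366] hi [0.4963 0.3736 0.0727] mid [0.4816 0.3555 0.0547] topmid [0.4847 0.3555] bgr [140 158 165]
```

```bash
cat >> h.py <<'E'
from scipy.spatial.transform import Rotation as Ro
def quat(psi):  # tool down, tool x at world yaw psi; fingers close along psi+90deg
    return (Ro.from_euler('z',psi)*Ro.from_euler('x',np.pi)).as_quat(scalar_first=True)
E
python3 - <<'E'
from h import *
import pickle
o=pickle.load(open("clouds.pkl","rb"))
def circ(P):
    A=np.c_[2*P[:,:2],np.ones(len(P))];s=np.linalg.lstsq(A,(P[:,:2]**2).sum(1),rcond=None)[0];return s[:2],np.sqrt(s[2]+s[:2]@s[:2])
for c in("top","scene"):
    P=o[c,"tray"][0][1];T=P[(P[:,2]>.014)].astype(np.float32)
    print(c,"tray",cv2.minAreaRect(T[:,:2]*1000), "mat z",np.median(P[(P[:,2]<.016)][:,2]))
    P=o[c,"plate"][0][1];r=np.percentile(P[:,2],90);print("plate",circ(P[P[:,2]>r-.003]),"floor",np.percentile(P[:,2],[2,10]))
    P=o[c,"spoon"][0][1];m=P[:,:2].mean(0);w,V=np.linalg.eigh(np.cov((P[:,:2]-m).T));a=V[:,1]*np.sign(V[1,1])
    s=(P[:,:2]-m)@a;n=(P[:,:2]-m)@np.array([-a[1],a[0]])
    k=s<np.median(s)
    print("spoon yaw",np.degrees(np.arctan2(a[1],a[0])),"ends",m+a*s.min(),m+a*s.max(),"z hi",np.percentile(P[:,2],[50,90]),"len",np.ptp(s))
    H=P[(s>s.min()+.005)&(s<s.min()+.075)];h=np.polyfit(H[:,1],H[:,0],1);print(" handle fit x at y .28,.32:",np.polyval(h,[.28,.32,.37]),np.degrees(np.arctan(h[0])))
    for t,i,R in(("egg_brown",1 if c=="top" else 0,.022),):
        P=o[c,t][i][1];print(t,"max z",P[:,2].max())
        from scipy.optimize import least_squares
        f=least_squares(lambda q:np.hypot(np.hypot(P[:,0]-q[0],P[:,1]-q[1])/.022,(P[:,2]-q[2]-.003)/np.where(P[:,2]>q[2]+.003,.0255,.0315))-1,[*P.mean(0)],loss="soft_l1",f_scale=.05)
        print("egg centre fit",f.x)
im,d=vision.grab_frame("top");P=cloud("top",d,np.ones_like(d,bool))
k=(abs(P[:,0]-.62)<.2)&(abs(P[:,1]-.35)<.2)&(P[:,2]>.1);Q=P[k]
H={}
for p in Q:
    g=(round(p[0]/.03)*.03,round(p[1]/.03)*.03);H[g]=max(H.get(g,0),p[2])
print("tall near egg",[(round(a,2),round(b,2),round(float(z),2)) for (a,b),z in sorted(H.items())])
for n,p in dict(cup=(.4725,-.433,.25),plate=(.4635,.03,.25),egg=(.596,.337,.25),spoon=(.388,.315,.1),spd=(.4635,-.07,.1),red=(.4205,-.329,.25),redp=(.51,-.136,.2),sh=(.5335,-.341,.25),shp=(.4635,.147,.25)).items():
    print(n,[(y,None if (q:=ctrl.ik(list(p),list(quat(np.radians(y))))) is None else np.round(q,2).tolist()) for y in(-90,0,90,180)])
E
```

```text
top tray ((462.3438720703125, -1.9940185546875), (421.2994384765625, 220.61001586914062), 83.89482879638672) mat z 0.007516907553939473
plate (array([0.4621, 0.0302]), np.float64(0.06459532275199009)) floor [0.0079 0.0106]
spoon yaw 85.72157233477161 ends [0.3803 0.2571] [0.3899 0.3852] z hi [0.0083 0.0125] len 0.12848440917653142
 handle fit x at y .28,.32: [0.3819 0.3852 0.3894] 4.759002232871766
egg_brown max z 0.0789028000845463
egg centre fit [0.5987 0.3377 0.0461]
scene tray ((461.81842041015625, -0.2910308837890625), (422.3620910644531, 224.98861694335938), 83.78691864013672) mat z 0.006908813940988297
plate (array([0.4635, 0.031 ]), np.float64(0.06623387126577275)) floor [0.0095 0.0108]
spoon yaw 85.34925537802047 ends [0.3797 0.26  ] [0.3898 0.3839] z hi [0.0081 0.0106] len 0.12434493267407742
 handle fit x at y .28,.32: [0.3817 0.3841 0.387 ] 3.3836712345640825
egg_brown max z 0.07602504808164808
egg centre fit [0.5995 0.3384 0.0453]
tall near egg [(0.42, 0.51, 0.13), (0.42, 0.54, 0.12), (0.45, 0.51, 0.13), (0.45, 0.54, 0.13), (0.48, 0.51, 0.13), (0.48, 0.54, 0.12), (0.51, 
[... 2298 characters left out ...]
0.26, 1.13, 0.34]), (180, [1.28, 0.49, -1.03, 1.7, 0.45, 1.2, 1.71])]
redp [(-90, [-0.47, 0.63, 1.15, 1.81, -0.63, 1.13, -2.24]), (0, [0.53, 0.41, -0.45, 1.8, 0.21, 0.98, -1.58]), (90, [0.74, 0.46, -0.78, 1.8, 0.38, 1.03, -0.19]), (180, [0.87, 0.53, -1.01, 1.8, 0.51, 1.1, 1.25])]
sh [(-90, [0.45, 0.51, 0.13, 1.45, -0.07, 1.19, -2.55]), (0, [0.68, 0.51, -0.26, 1.45, 0.13, 1.2, -1.16]), (90, [0.89, 0.55, -0.63, 1.44, 0.33, 1.25, 0.23]), (180, [1.06, 0.65, -0.99, 1.44, 0.54, 1.34, 1.62])]
shp [(-90, [0.46, 0.48, -1.22, 1.82, 0.48, 1.2, 2.23]), (0, [0.38, 0.41, -1.05, 1.82, 0.39, 1.14, -2.38]), (90, [0.45, 0.47, -1.22, 1.82, 0.48, 1.19, -0.91]), (180, [0.46, 0.48, -1.22, 1.82, 0.48, 1.2, 0.65])]
```

```bash
cat >> h.py <<'E'
def go(x,y,z,psi): ctrl.movep([x,y,z],list(quat(psi)))
def pick(x,y,z,psi,force=40,hover=.2):
    go(x,y,hover,psi); ctrl.movel([x,y,z],max_speed=.12)
    ctrl.close_gripper(force); s=get_state(); print("grip width",s["width"],"F",s["gripper_force"],"t",s["time"],s["tcp_pos"])
    ctrl.movel([x,y,hover],max_speed=.15); s=get_state(); print("lifted width",s["width"],s["contact_force"],s["time"])
def place(x,y,z,psi,hover=.2):
    go(x,y,hover,psi); ctrl.movel([x,y,z+.02],max_speed=.15); ctrl.movel([x,y,z],max_speed=.04)
    print("at place",get_state()["contact_force"],get_state()["tcp_pos"]); ctrl.pause(.2); ctrl.ungrasp(); ctrl.movel([x,y,hover],max_speed=.15); print("t",get_state()["time"])
E
python3 - <<'E'
from h import *
import pickle
o=pickle.load(open("clouds.pkl","rb"))
for c in("top","scene"):
    P=o[c,"tray"][0][1];c0=np.array([.462,-.001]);a=np.radians(-6)
    for it in range(3):
        R=np.array([[np.cos(a),-np.sin(a)],[np.sin(a),np.cos(a)]]);Q=(P[:,:2]-c0)@R;z=P[:,2]
        L=[]
        for s in(1,-1):
            k=(abs(s*Q[:,0]-.105)<.01)&(abs(Q[:,1])<.18)&(z>.016)&(z<.03);f=np.polyfit(Q[k,1],Q[k,0],1);L.append(f)
            k2=(abs(s*Q[:,1]-.205)<.01)&(abs(Q[:,0])<.08)&(z>.03);g=np.polyfit(Q[k2,0],Q[k2,1],1);L.append(g)
        da=-np.mean([L[0][0],L[2][0]]);ex=(L[0][1]+L[2][1])/2;ey=(L[1][1]+L[3][1])/2
        print(c,np.degrees(a),c0,"slopes deg",[round(float(np.degrees(f[0])),2) for f in L],"offs",[round(float(f[1]),4) for f in L])
        a+=da;c0=c0+R@[ex,ey]
pick(.4725,-.433,.033,np.pi/2)
im,d=vision.grab_frame("scene");cv2.imwrite("pics/s1.png",im)
E
```

```text
top -6.000000000000001 [ 0.462 -0.001] slopes deg [-0.03, -0.04, -0.02, 0.28] offs [0.1046, 0.2039, -0.1047, -0.2046]
top -5.976743856023304 [ 0.4619 -0.0013] slopes deg [-0.01, -0.06, 0.01, 0.26] offs [0.1047, 0.2042, -0.1047, -0.2042]
top -5.9767251686069525 [ 0.4619 -0.0013] slopes deg [-0.01, -0.06, 0.01, 0.26] offs [0.1047, 0.2042, -0.1047, -0.2042]
scene -6.000000000000001 [ 0.462 -0.001] slopes deg [-0.07, 0.09, -0.06, 0.89] offs [0.1037, 0.2075, -0.1058, -0.2014]
scene -5.936825284637328 [0.4612 0.0022] slopes deg [-0.01, 0.03, 0.01, 0.83] offs [0.1048, 0.2044, -0.1047, -0.2044]
scene -5.934587849785056 [0.4613 0.0021] slopes deg [-0.01, 0.03, 0.01, 0.83] offs [0.1047, 0.2044, -0.1047, -0.2044]
grip width 0.04210056689452563 F 39.84567232662812 t 4.5167 [ 0.4728 -0.4333  0.0337]
lifted width 0.04194469057865713 [-0.44    0.2811 -1.6999] 5.7833
```

View pics/s1.png

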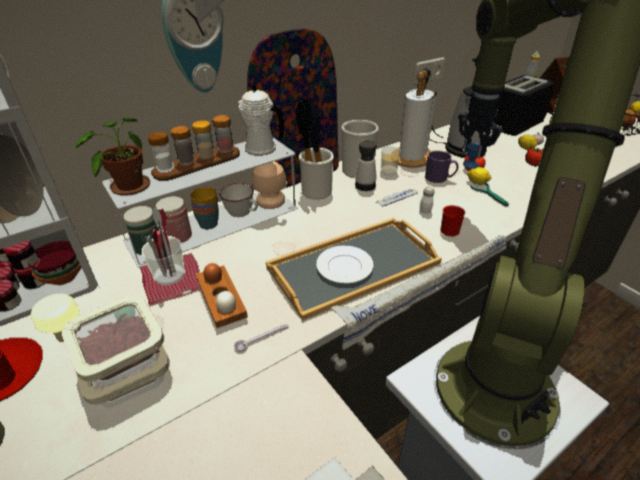

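The egg cup is held at (472,158). Tray yaw is −5.96°, and everything else stands as before.

```bash
python3 - <<'E'
from h import *
place(.4630,.0302,.0475,np.pi/2)
go(.42,.30,.25,np.pi)
for c in("top","scene"):
    im,d=vision.grab_frame(c);cv2.imwrite(f"pics/{c}2.png",im)
    for r in models.masks_of(c,"egg_cup")[:2]:
        P=cloud(c,d,r["mask"]);lo,hi=np.percentile(P,[3,97],axis=0);T=P[P[:,2]>hi[2]-.01];print(c,r["p"],r["point"],(lo+hi)/2,hi,(T.min(0)+T.max(0))/2)
im=np.vstack([cv2.imread("pics/top2.png")[180:320,180:460],cv2.imread("pics/scene2.png")[190:330,180:460]]);cv2.imwrite("pics/c2.png",cv2.resize(im,None,fx=2,fy=2))
E
```

```text
at place [-0.1836  0.32   -1.1739] [0.4629 0.0303 0.0474]
t 11.075
top 0.41 [335.2, 240.1] [0.4268 0.0237 0.382 ] [0.4843 0.0395 0.7192] [0.3678 0.0379 0.7227]
scene 0.69 [345.2, 253.6] [0.4629 0.0308 0.043 ] [0.4834 0.0506 0.0726] [0.4632 0.0306 0.0686]
```

View pics/c2.png

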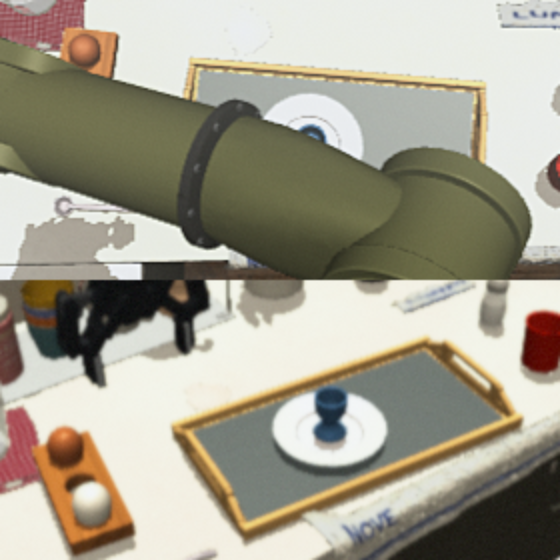

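Egg cup stands upright in the plate's middle at (0.463, 0.0306), rim at z 0.073 as expected. Next the brown egg.

```bash
python3 - <<'E'
from h import *
pi=np.pi
pick(.599,.3375,.0375,pi,force=25,hover=.2)
x,y=.463,.0305
go(x,y,.2,pi); ctrl.movel([x,y,.09],max_speed=.1); ctrl.movel([x,y,.081],max_speed=.03)
ctrl.pause(.3);f0=get_state()["contact_force"].copy()
z=.081
while z>.071:
    z-=.001; ctrl.movel([x,y,z],max_speed=.02); f=get_state()["contact_force"]-f0
    if f[2]>2.5: break
print("stop z",z,f,get_state()["width"])
ctrl.pause(.2);im,d=vision.grab_frame("scene");cv2.imwrite("pics/s3.png",cv2.resize(im[190:340,240:440],None,fx=3,fy=3))
E
```

```text
grip width 0.0421242895921212 F 25.30339479446411 t 15.1083 [0.5991 0.3378 0.0378]
lifted width 0.04214798919105632 [-0.0442 -0.3013 -0.5198] 16.3417
stop z 0.076 [ 1.4364 -1.3002  3.691 ] 0.04238496643585333
```

View pics/s3.png

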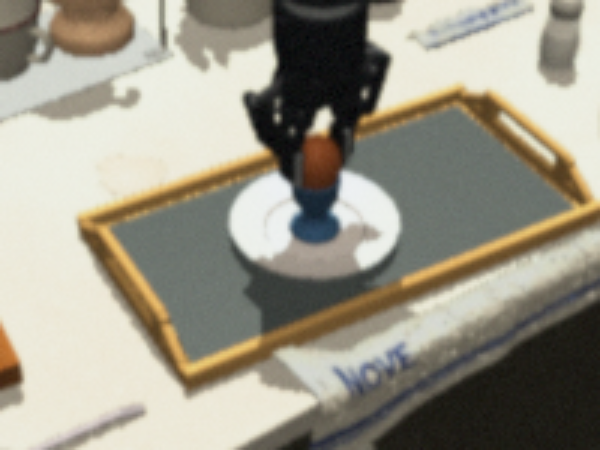

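```bash
python3 - <<'E'
from h import *
x,y=.463,.0305
ctrl.movel([x,y,.075],max_speed=.02);print(get_state()["contact_force"])
ctrl.ungrasp();ctrl.pause(.2);ctrl.movel([x,y,.2],max_speed=.12)
go(.388,.315,.2,np.radians(85.5))
im,d=vision.grab_frame("scene");cv2.imwrite("pics/s4.png",cv2.resize(im[190:370,200:440],None,fx=3,fy=3))
for t in("egg_brown","egg_cup","spoon"):
  for r in models.masks_of("scene",t)[:2]:
    P=cloud("scene",d,r["mask"]);lo,hi=np.percentile(P,[3,97],axis=0);print(t,r["p"],r["point"],(lo+hi)/2,lo,hi)
print(get_state()["time"])
E
```

```text
[-0.4159 -3.5822 11.3246]
egg_brown 0.84 [346.2, 241.6] [0.458  0.0346 0.0923] [0.4429 0.0183 0.0747] [0.473  0.0508 0.1099]
egg_cup 0.54 [345.9, 261.1] [0.4589 0.0326 0.0412] [0.4417 0.0144 0.0128] [0.4761 0.0509 0.0697]
spoon 0.54 [243.2, 342.3] [0.3898 0.3244 0.0046] [ 0.3763  0.2661 -0.002 ] [0.4033 0.3826 0.0112]
spoon 0.41 [345.1, 242.2] [0.4581 0.0343 0.0912] [0.4429 0.0178 0.0724] [0.4733 0.0508 0.1099]
25.15
```

View pics/s4.png

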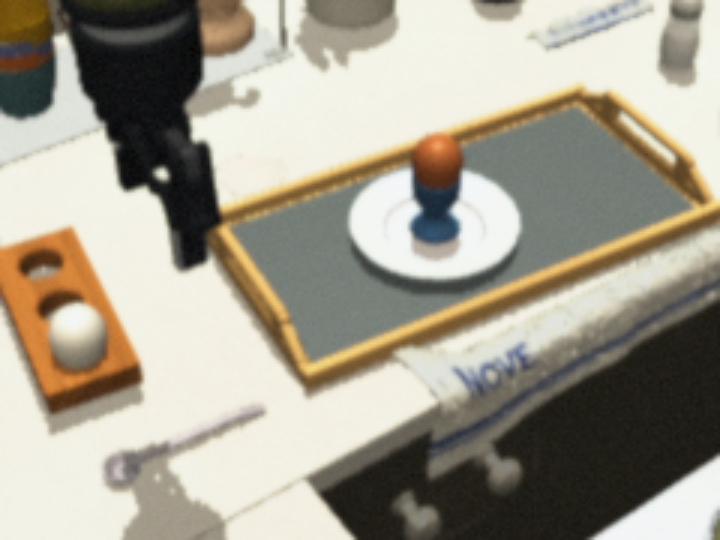

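The egg stands well in the cup (438,160 in the crop), and the white egg is still in the rack. Now the spoon.

```bash
cat >> h.py <<'E'
phi=np.radians(-5.96);pc=np.array([.4630,.0305])
def tr(dx,dy): return pc+np.array([[np.cos(phi),-np.sin(phi)],[np.sin(phi),np.cos(phi)]])@[dx,dy]
E
python3 - <<'E'
from h import *
pick(.3858,.332,.003,np.radians(85.5),force=40,hover=.22)
x,y=tr(.010,-.099);print(x,y)
place(x,y,.0115,phi,hover=.22)
go(.4205,-.329,.2,np.pi/2)
im,d=vision.grab_frame("scene");cv2.imwrite("pics/s5.png",cv2.resize(im[190:340,260:460],None,fx=3,fy=3))
im,d=vision.grab_frame("top");cv2.imwrite("pics/t5.png",cv2.resize(im[190:310,260:510],None,fx=3,fy=3))
E
```

```text
grip width 0.0063048063015722095 F 39.93825852870941 t 28.05 [0.3858 0.332  0.0031]
lifted width 0.006439405620690752 [0.2169 0.3863 0.0092] 29.65
0.46266636734808053 -0.06900320944197516
at place [ 0.382   0.1638 -0.0224] [ 0.4625 -0.0689  0.0112]
t 35.7167
```

View pics/t5.png

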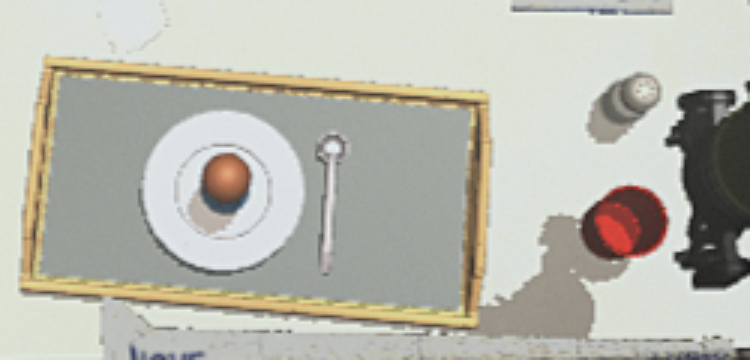

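View pics/s5.png

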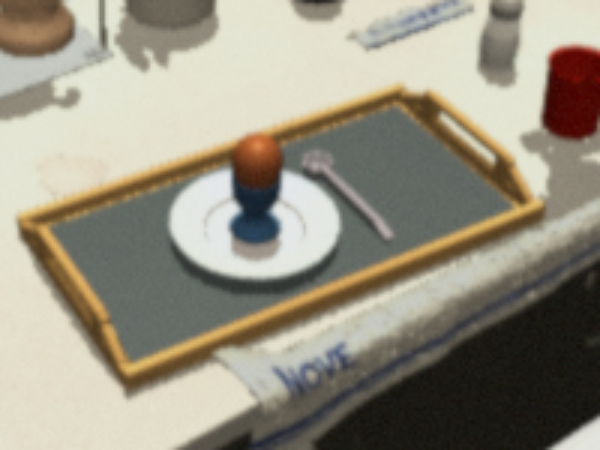

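Spoon lies right of the plate, bowl away (331,147 in the crop), parallel to the short sides. Now the cup and the shaker.

```bash
python3 - <<'E'
from h import *
h=np.pi/2
pick(.4204,-.3292,.030,h,force=40,hover=.22)
x,y=tr(.05,-.166);print(x,y);place(x,y,.039,h,hover=.22)
pick(.534,-.343,.027,h,force=35,hover=.22)
x,y=tr(0,.117);print(x,y);place(x,y,.0358,h,hover=.24)
go(.40,-.36,.25,h)
for c in("top","scene"):
    im,d=vision.grab_frame(c);cv2.imwrite(f"pics/{c}6.png",cv2.resize(im[180:320,250:450],None,fx=3.5,fy=3.5))
    for t in("plate","egg_cup","egg_brown","spoon","red_cup","shaker"):
        for r in models.masks_of(c,t)[:1]:
            P=cloud(c,d,r["mask"]);R=np.array([[np.cos(phi),-np.sin(phi)],[np.sin(phi),np.cos(phi)]]);P[:,:2]=(P[:,:2]-pc)@R
            lo,hi=np.percentile(P,[3,97],axis=0);T=P[P[:,2]>hi[2]-.012];e=""
            if t=="spoon":
                V=cv2.fitLine(P[:,:2].astype(np.float32),cv2.DIST_HUBER,0,1e-4,1e-4).ravel();e=np.degrees(np.arctan(V[1]/V[0]))
            print(c,t,"%.2f"%r["p"],"lo",lo,"hi",hi,"topmid",((T.min(0)+T.max(0))/2)[:2],e)
print(get_state()["time"])
E
```

```text
grip width 0.06231037208824295 F 42.310437024571 t 39.8917 [ 0.4207 -0.3295  0.0307]
lifted width 0.0623550362964849 [ 0.8439 -0.6859 -2.5932] 41.3083
0.49549326570412017 -0.13979441471722276
at place [-0.686   0.6883 -0.4137] [ 0.4952 -0.1397  0.0388]
t 45.9333
grip width 0.0399522742692943 F 35.156090060258975 t 49.0333 [ 0.5346 -0.3432  0.0278]
lifted width 0.03972590844113094 [-0.486   0.051  -1.1877] 50.4667
0.4751485932788905 0.14686757143355747
at place [-1.8806 -1.2073  4.4896] [0.4749 0.1467 0.0357]
t 56.5167
top plate 0.98 lo [-0.0664 -0.0663  0.0081] hi [0.0664 0.0641 0.0264] topmid [ 0.0001 -0.0008] 
top egg_brown 0.71 lo [-0.0182 -0.023   0.0136] hi [0.0214 0.0126 0.1138] topmid [-0.0001 -0.0021] 
top spoon 0.56 lo [-0.0599 -0.1105  0.0087] hi [ 0.0586 -0.0904  0.0227] topmid [-0.0013 -0.1004] -0.20197128
top red_cup 0.62 lo [-0.0416  0.283   0.0024] hi [0.133  0.3574 0.0385] topmid [0.0471 0.3205] 
top shaker 0.74 lo [-0.0195  0.0957  0.0438] hi [0.0124 0.1285 0.0983] topmid [-0.0032  0.114 ] 
scene plate 0.65 lo [-0.0642 -0.0669  0.0094] hi [0.064  0.0656 0.0238] topmid [ 0.0003 -0.0001] 
scene egg_cup 0.72 lo [-0.0208 -0.0169  0.0146] hi [0.0126 0.0203 0.0712] topmid [-0.0083  0.0034] 
scene spoon 0.46 lo [-0.0622 -0.1094  0.0079] hi [ 0.06   -0.0888  0.0189] topmid [-0.0024 -0.0974] -1.7374136
scene red_cup 0.94 lo [ 0.0194 -0.1933  0.0119] hi [ 0.0789 -0.1347  0.0791] topmid [ 0.0498 -0.1645] 
scene shaker 0.90 lo [-0.0214  0.1027  0.013 ] hi [0.0039 0.1358 0.0953] topmid [-0.0071  0.1181] 
59.075
```

View pics/top6.png

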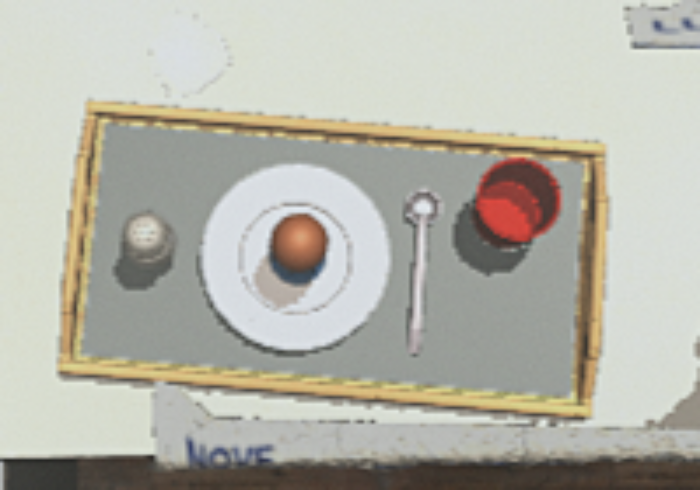

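View pics/scene6.png

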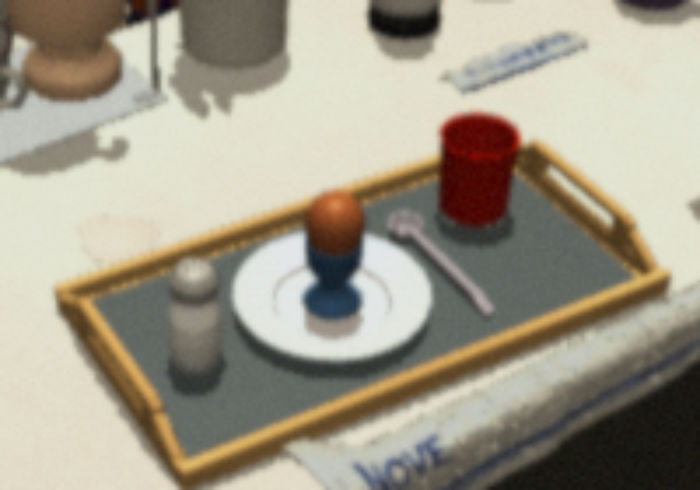

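Everything is in place: the gaps measure 17–20 mm, the spoon lies within about 2° of parallel, and the egg stands centred in its cup.

```bash
python3 -c "
from station import ticket
print(ticket.close_job())"
```

```text
the job is handed in; nothing more can be done
None
```

The breakfast tray is laid as asked, with the egg cup put on the plate before the brown egg and the white egg left in the rack; the job was handed in after about 59 s of robot time.

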